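# Rap a stuck brass spacer out of a lens barrel and set it up for scanning

## Task

A brass spacer has stuck inside the black lens barrel that leans, mouth down, in the blue cradle: take the barrel out, stand it straight up and rap its mouth smartly on the red-topped knock block until the spacer comes loose and is left standing on the block. Put the empty barrel back in its cradle the way it was, mouth down against the foot plate, and set the spacer gently, standing on a flat end, inside the black circle on the white scan plate. Do not drop either part or knock the other things on the bench about.

Things in the scene. Friction and masses are not known exactly. Their poses are not given: they have to be found in the camera images.
- barrel: Black lens barrel, 0.17 kg, closed at the neck end. Origin: centre of the open mouth; z axis from mouth to neck. Body 46 mm in diameter, 62 mm long with a yellow band; then a shoulder and a bright neck. It starts in the cradle, leaning 35 degrees. Three sprung plungers in the 37 mm bore, 38 mm from the mouth, hold the spacer with about 14 N of friction.
- barrel_neck (a point): Middle of the neck, the place to grip the barrel: 83 mm from the mouth along the barrel's z. The neck is a cylinder 28 mm in diameter from z = 62 mm (shoulder) to z = 104 mm (top end). Axes as the barrel.
- spacer: Brass spacer, a cylinder 34 mm in diameter, 24 mm high with a 12 mm bore, 0.15 kg. Origin: centre of one flat end, z along its axis to the other. It starts hidden in the barrel, its origin about 22 mm from the mouth; after sliding some 8 mm it leaves the plungers and falls. Free, in a barrel standing on the block, its origin is level with the mouth.
- spacer_mid (a point): Centre of the spacer, half way (12 mm) between its flat ends.
- cradle: Fixed blue V trough with a foot plate at its lower end, on an aluminium base plate (110 by 85 mm). Origin: on the bench under it; its x axis is level, pointing away from the side to which the barrel's neck leans. The V carries only the lowest 35 mm of the barrel from below (from its -x side), and is open above; the foot plate stops the mouth.
- cradle_seat (a point): Where the centre of the barrel's mouth lies when seated: the middle of the top face of the foot plate, 55 mm above the bench. Axes as the cradle's body (level x, upward z). The seated barrel's axis goes from here up and towards the cradle's -x, 35 degrees from vertical: direction (-0.574, 0, 0.819) in the cradle's axes.
- knock_block: Fixed round steel block with a flat red top, 100 mm in diameter, 30 mm high, origin at the centre of its underside. Each smart knock of the upright barrel's mouth on it (0.15 to 0.3 m/s at contact) shifts the stuck spacer 3 to 15 mm towards the mouth, so it takes one or a few raps; pressing slowly does nothing. A gripped barrel may slip a few mm.
- block_top (a point): Centre of the red top face of the knock block, 30 mm above the bench.
- scan_plate: Fixed round scan plate: black base and white top 88 mm in diameter, 40 mm high, with a black painted circle of 60 mm inner diameter. Origin: centre of its underside.
- plate_top (a point): Centre of the white top face and of the black circle, 40 mm above the bench.
- driver: Loose bystander: orange screwdriver, 150 mm, lying beyond the work. Leave alone.
- lens_cap: Loose bystander: black lens cap, 48 mm in diameter, 9 mm high, lying between the task's things. Leave alone.
- post_clamp: Loose bystander: black clamp block, 30 by 28 by 20 mm with a brass screw, between the task's things. Leave alone.
- cal_ball: Loose bystander: white ball on a stem and foot, 70 mm high. Leave alone.
- base_mount: Loose bystander: black post base, 52 mm in diameter, 40 mm high. Leave alone.
- spare_ring: Loose bystander: steel ring, 30 mm, in the green tray. Leave alone.
Mind the look-alikes: they are no part of the job. There is more than one size of the cradle; the job needs the smaller.

How it is judged:
By the outcome, as a careful person would: the job done as asked, in the order asked, and still so for the second after the job is handed in, with the robot touching nothing.
It also fails if it takes over 58 s, if anything falls off the work surface, if the arm or the gripper's body presses on something with over 40 N, if the wrist force passes 120 N, or if a joint passes its speed limit or range.

## Robot

A 6-joint arm with a two-finger parallel gripper is mounted at the origin on the work surface. World frame = base frame: x ahead of the robot, y to its left, z up, the work surface at z = 0. Lengths are in m, angles in degrees, forces in N, time in s.
With the tool pointing down it reaches from about 0.25 to 0.775 m from the base axis. Payload 4 kg.
Tool frame: the origin (TCP) lies at the centre of the arm's flange, where the gripper is bolted on; the fingertips stand 173 mm ahead of it and the grasp point (between the pads) lies 155 mm ahead of it (manip.grasp_offset is the distance from the TCP to the grasp point, in m); z points along the fingers, y is the line along which they close (so a half turn about z gives the same grasp; the last joint's range is limited). The gripper opens to 85 mm and grips with 20 to 120 N. Pads are 22 mm wide; open, the fingers measure 114 mm over their backs; the gripper's body (76 mm by 85 mm) begins 54 mm behind the grasp point. The pads swing forward as they close: fully open they stand 13 mm farther back than shut.
Start: joints at [69.379, 4.996, 78.535, -0, 96.463, -5.907], TCP at [0.14, 0.532, 0.405] pointing down, gripper open.
Joint ranges: [-177.83, 177.83], [-43.37, 116.18], [15.69, 146.23], [-61.86, 241.86], [9.47, 152.12], [-147.06, 147.06]. Speed limits (degrees/s): [159.86, 159.86, 180, 180, 180, 180].

## Interface

Orientations are given as a 3x3 rotation matrix whose columns are the frame's x, y, z axes.
In Python, from cell import manip gives the robot as it stands.
- The arm moves only by the shell command python3 -m inch 'ROWS' [FORCE]. ROWS is a JSON object of lists of equal length, an entry for each row: "translation": the shift along the tool's x, y, z in cm, a list of three; "spin": the turn about the tool's z in degrees; "fingers": the opening, from 0 (shut) to 1 (fully open). In form: {"translation": [[x, y, z], ...], "spin": [spin, ...], "fingers": [fingers, ...]}. A call has 1 to 20 rows; each row is the pose to reach, as a shift and turn from the pose commanded when the call began, along the tool's axes at that moment; what a row does not reach only later rows make up. A row lasts 1/10 s, in which the tool goes at most 50 mm and 8.59 degrees, less where a joint would pass 70% of its speed; a pose out of reach is approached as far as the arm can. A call with a gripper value outside its range is refused whole. The fingers move at their own pace and stop on an object; FORCE is the grip in N (left out, the last holds). Time passes only in rows, so rows that repeat a pose let the fingers close. It gives the time, the measured TCP pose, the force, the opening and the grip force at its end, in the units of the state.
- manip.get_state(): the state, without advancing time (a new reading comes with each control period).
- manip.camera(name): name is "scene" or "top" or "wrist"; returns (picture, depth): 420x560x3 uint8, blue, green, red; 420x560 float32, m along the optical axis (not along the pixel's ray), 0 where there is no reading.
- manip.camera_info(name): a dict with "K" (3x3 intrinsics, pixels), "eye" and "orientation" of the camera in the world. Camera axes: x right, y down, z forward; pixel columns grow to the right and rows downward; lengths in m; the calibration is good to about 2 mm. A picture is of the moment at which its call begins: read the wrist's pose just before it. camera_info takes no time and is no camera call; for the wrist camera it gives the pose at the moment of the call.
- manip.sign_off(): hands the job in; it is judged then, once.
The state is a dict: "t": time; "joint_pos": joint angles; "joint_vel": joint speeds; "tau": joint torques, N m; "position": TCP position; "ee_rot": TCP orientation; "wrist_force": force on the tool from outside, world axes, zero at the start; "ft_torque": the same for the moment, N m; "opening": finger opening in m; "grip_force": force on a finger pad.
Only numpy, scipy, OpenCV 4.12 (cv2) and the standard library are available. Lean on these libraries where they do the work, as an engineer would, in place of code of your own. Each camera call takes 0.05 s, during which the arm holds its last target. There are 200 camera calls.

## Working session

There is one attempt and no reset: what is moved stays moved. The work goes in short steps, Python scripts to look and compute and a shell command to move; the robot and the scene stay as the last step left them, time stands still between calls to the robot, and variables do not carry over. Pictures are saved under pics/ and viewed, at most 12 in all, crops included, and the job is handed in when it is done.

```bash
mkdir -p pics && cat > h.py <<'E'
import numpy as np, cv2
from cell import manip
def ray(c,u,v):
    K=np.array(c["K"]);d=np.linalg.inv(K)@[u,v,1.];return np.array(c["eye"]),np.array(c["orientation"])@d
def onz(c,u,v,z):
    e,d=ray(c,u,v);return e+d*(z-e[2])/d[2]
def cloud(c,dep):
    K=np.array(c["K"]);v,u=np.mgrid[:dep.shape[0],:dep.shape[1]]
    d=np.stack([(u-K[0,2])/K[0,0],(v-K[1,2])/K[1,1],np.ones_like(u)],-1)*dep[...,None]
    return d@np.array(c["orientation"]).T+np.array(c["eye"])
E
python3 - <<'E'
from h import *
for n in("scene","top"):
    c=manip.camera_info(n);p,d=manip.camera(n);cv2.imwrite(f"pics/{n}0.png",p);np.savez(f"{n}0.npz",p=p,d=d)
    print(n,np.round(c["K"],1).tolist(),np.round(c["eye"],3),np.round(c["orientation"],3).tolist())
s=manip.get_state();print(s["t"],s["position"],np.round(s["ee_rot"],3).tolist(),manip.grasp_offset,s["opening"])
E
```

```text
scene [[460.7, 0.0, 287.1], [0.0, 460.7, 211.2], [0.0, 0.0, 1.0]] [1.14  0.287 0.813] [[-0.34, 0.681, -0.649], [0.941, 0.239, -0.241], [-0.009, -0.692, -0.722]]
top [[479.6, 0.0, 278.2], [0.0, 479.6, 215.7], [0.0, 0.0, 1.0]] [0.263 0.036 1.211] [[-0.005, -0.979, 0.203], [-1.0, 0.004, -0.001], [0.0, -0.203, -0.979]]
0.1 [0.13965851 0.53187207 0.40360661] [[-0.967, 0.254, -0.001], [0.254, 0.967, -0.002], [0.0, -0.002, -1.0]] 0.1547 0.08551849178429564
```

View pics/scene0.png

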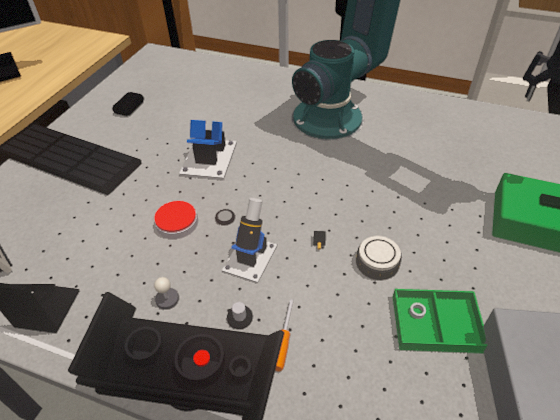

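View pics/top0.png

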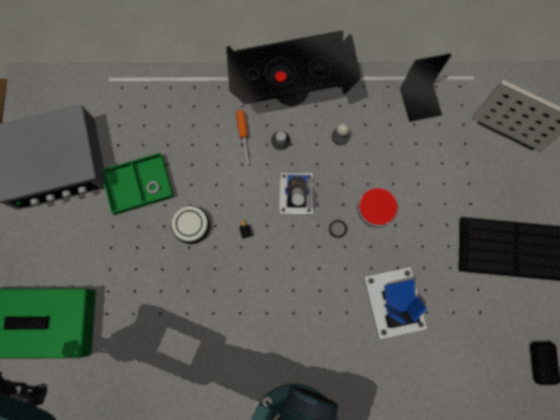

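```bash
python3 - <<'E'
from h import *
D={n:np.load(f"{n}0.npz") for n in("scene","top")}
def show(n,name,m,z):
    c=manip.camera_info(n);k,_,st,ce=cv2.connectedComponentsWithStats(m.astype(np.uint8))
    for i in range(1,k):
        if st[i,4]>150: 
            cn=max(cv2.findContours((k*0+(_==i)).astype(np.uint8),0,2)[0],key=cv2.contourArea)
            P=np.array([onz(c,*q[0],z)[:2] for q in cn]);(x,y),r=cv2.minEnclosingCircle(P.astype(np.float32))
            print(n,name,st[i].tolist(),"c",round(x,4),round(y,4),"r",round(r,4))
for n in D:
    p=D[n]["p"].astype(int);b,g,r=p[...,0],p[...,1],p[...,2]
    show(n,"red",(r>150)&(g<70)&(b<70),.03)
    hsv=cv2.cvtColor(D[n]["p"],cv2.COLOR_BGR2HSV).astype(int)
    roi=np.zeros(r.shape,bool)
    if n=="top": roi[200:250,165:215]=1
    else: roi[225:285,350:410]=1
    show(n,"white",roi&(hsv[...,2]>185),.04)
    c=manip.camera_info(n);X=cloud(c,D[n]["d"]);ok=D[n]["d"]>0
    if n=="top": R=(slice(165,220),slice(270,325))
    else: R=(slice(190,285),slice(215,285))
    Q=X[R][ok[R]];C=p[R][ok[R]]
    s=Q[:,2]>.12;print(n,"high pts",s.sum(),Q[s].mean(0).round(4),Q[:,2].max().round(4))
    # principal axis of body points above .06
    hi=Q[Q[:,2]>.09];m=hi.mean(0);w=np.linalg.svd(hi-m,full_matrices=False)[2][0];print("axis",w.round(3),m.round(4),np.degrees(np.arctan2(w[1],w[0])).round(1))
    h=hsv[R];base=(h[...,2]>190)&(h[...,1]<30)&(np.abs(X[R][...,2]-.006)<.008)
    rect=cv2.minAreaRect(X[R][base][:,:2].astype(np.float32)*1000);print("base",base.sum(),rect)
    bl=(h[...,0]>100)&(h[...,0]<130)&(h[...,1]>150);print("blue",bl.sum(),X[R][bl].mean(0).round(4))
p=D["scene"]["p"];cv2.imwrite("pics/crop1.png",cv2.resize(p[185:285,205:295],None,fx=6,fy=6,interpolation=cv2.INTER_CUBIC))
E
```

```text
scene red [155, 201, 40, 30, 930] c 0.5358 -0.218 r 0.0477
scene red [193, 350, 17, 15, 202] c 0.8319 0.0035 r 0.0151
scene white [360, 235, 41, 33, 433] c 0.4899 0.2565 r 0.0449
scene white [366, 241, 28, 21, 465] c 0.491 0.2557 r 0.0296
scene high pts 227 [ 0.5407 -0.008   0.1338] 0.1468
axis [ 0.731 -0.011 -0.683] [ 0.5586 -0.0076  0.1154] -0.9
base 540 ((510.478759765625, -19.36594009399414), (247.20741271972656, 97.13736724853516), 4.117027759552002)
blue 57 [ 0.5949 -0.0058  0.0668]
top red [360, 188, 37, 36, 1038] c 0.5326 -0.2184 r 0.0468
top high pts 162 [ 0.531  -0.0107  0.1374] 0.1504
axis [-0.763  0.025  0.646] [ 0.5479 -0.0112  0.1206] 178.2
base 0 ((0.0, 0.0), (0.0, 0.0), 0.0)
blue 2 [ 0.5983 -0.0316  0.0659]
```

View pics/crop1.png

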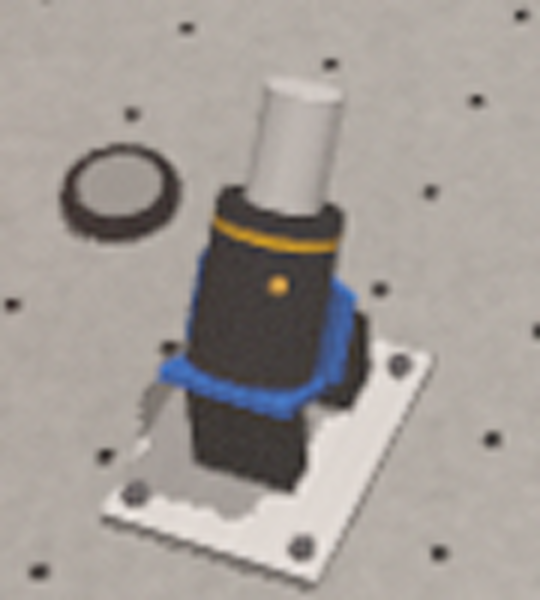

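The crop shows the leaning barrel with its yellow band (crop 285,240, i.e. scene 250,230) in the small blue cradle; the neck leans toward the robot.

Candidates:
- **Cradles:** scene (250,230), small and holding the barrel, chosen; (207,145), larger and empty, rejected.
- **Red tops:** scene (175,217), 100 mm disc, chosen; (201,358), button on the fixture, rejected.
- **White round things:** scene (379,254), scan plate, chosen; the ball at (163,285), the white-topped post at (239,312) and the cap at (225,216), all rejected.

```bash
python3 -m inch '{"translation":[[-52.5,-42.3,0],[-52.5,-42.3,0],[-52.5,-42.3,0],[-52.5,-42.3,0],[-52.5,-42.3,0],[-52.5,-42.3,0],[-52.5,-42.3,0],[-52.5,-42.3,0],[-52.5,-42.3,0],[-52.5,-42.3,0],[-52.5,-42.3,0],[-52.5,-42.3,0],[-52.5,-42.3,0],[-52.5,-42.3,0],[-52.5,-42.3,0],[-52.5,-42.3,0],[-52.5,-42.3,0],[-52.5,-42.3,0]],"spin":[-14,-14,-14,-14,-14,-14,-14,-14,-14,-14,-14,-14,-14,-14,-14,-14,-14,-14],"fingers":[1,1,1,1,1,1,1,1,1,1,1,1,1,1,1,1,1,1]}' 
python3 - <<'E'
from h import *
c=manip.camera_info("scene");A,B,C=[onz(c,*q,.006)[:2] for q in((222.5,271.3),(258,282),(277,243.3))]
print(A,B,C,np.linalg.norm(A-B),np.linalg.norm(B-C),np.degrees(np.arctan2(*(B-A)[::-1]))-90,np.degrees(np.arctan2(*(B-C)[::-1])))
c=manip.camera_info("wrist");p,d=manip.camera("wrist");cv2.imwrite("pics/w1.png",p);np.savez("w1.npz",p=p,d=d)
print(np.round(c["K"],1).tolist(),np.round(c["eye"],3),np.round(c["orientation"],3).tolist(),manip.get_state()["ee_rot"])
E
```

```text
t: 1.9
position: [0.5395, -0.0094, 0.4049]
ee_rot: [[-1.0, 0.011, 0.0], [0.011, 1.0, 0.0], [-0.0, 0.0, -1.0]]
wrist_force: [-0.6, -0.6, -0.3]
opening: 0.0851
grip_force: 0.0
[ 0.63040154 -0.05278567] [0.63062197 0.03016446] [0.51772997 0.03042525] 0.08295041892557764 0.11289230431529396 -0.1522565413318091 -0.13235792365487403
[[312.0, 0.0, 281.3], [0.0, 312.0, 207.8], [0.0, 0.0, 1.0]] [ 0.458 -0.008  0.375] [[0.01, 0.949, 0.315], [1.0, -0.01, -0.002], [0.002, 0.315, -0.949]] [[-9.99942945e-01  1.06706676e-02  4.93105850e-04]
 [ 1.06707516e-02  9.99943052e-01  1.67903162e-04]
 [-4.91286130e-04  1.73155393e-04 -9.99999864e-01]]
```

View pics/w1.png

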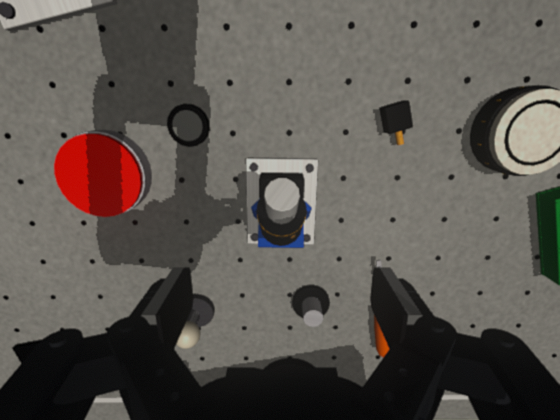

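Wrist view: neck top at (282,193), red block at (100,175), scan plate circle at (528,131), cap at (188,124), clamp at (396,117). The cradle is square to the world within 1°.

```bash
python3 - <<'E'
from h import *
z=np.load("w1.npz");p,d=z["p"],z["d"];c=manip.camera_info("wrist");X=cloud(c,d);hsv=cv2.cvtColor(p,cv2.COLOR_BGR2HSV).astype(int)
a=np.array([-.574,0,.819]);R=(slice(165,250),slice(240,325));Q=X[R].reshape(-1,3)[d[R].ravel()>0]
s=Q@a;hi=Q[Q[:,2]>.1];print("smax",np.percentile(hi@a,[50,80,90,95,99]).round(4),len(hi))
m=np.median((hi@a)[(hi@a)>np.percentile(hi@a,80)]);f=hi[abs(hi@a-m)<.002];u=np.array([.819,0,.574])
print("face",len(f),"y",f[:,1].min(),f[:,1].max(),"u",(f@u).min(),(f@u).max())
cu=((f@u).min()+(f@u).max())/2;cy=(f[:,1].min()+f[:,1].max())/2
top=m*a+cu*u+np.array([0,cy,0]);print("top centre",top.round(4),"expect z .140; grip",(top-.021*a).round(4),"seat",(top-.104*a).round(4))
def circ(m,z,roi):
    k=np.zeros(m.shape,np.uint8);k[roi]=m[roi];k=cv2.morphologyEx(k,cv2.MORPH_CLOSE,np.ones((5,5)))
    cn=max(cv2.findContours(k,0,2)[0],key=cv2.contourArea);P=np.array([onz(c,*q[0],z)[:2] for q in cn]).astype(np.float32)
    print("circle",cv2.minEnclosingCircle(P),cv2.fitEllipse(P))
H,S,V=hsv[...,0],hsv[...,1],hsv[...,2]
circ(((H<8)|(H>172))&(S>180)&(V>60),.03,(slice(100,240),slice(30,160)))
E
```

```text
smax [-0.2085 -0.1855 -0.1851 -0.1848 -0.1843] 2285
face 918 y -0.02182052004211122 0.005497731333163914 u 0.49651410475837854 0.5239834203477874
top centre [ 0.5241 -0.0082  0.1413] expect z .140; grip [ 0.5362 -0.0082  0.1241] seat [ 0.5838 -0.0082  0.0561]
circle ((0.5323954224586487, -0.21466535329818726), 0.04849642887711525) ((0.5329641103744507, -0.21456877887248993), (0.09352492541074753, 0.09578202664852142), 17.97378921508789)
```

```bash
python3 -m inch '{"translation":[[0.5,0,4],[0.5,0,8],[0.5,0,10.5],[0.5,0,12],[0.5,0,12.3],[0.5,0,12.3],[0.5,0,12.3],[0.5,0,12.3],[0.5,0,12.3],[0.5,0,12.3],[0.5,0,12.3],[0.5,0,12.3],[0.5,0,12.3],[0.5,0,12.3]],"spin":[-0.6,-0.6,-0.6,-0.6,-0.6,-0.6,-0.6,-0.6,-0.6,-0.6,-0.6,-0.6,-0.6,-0.6],"fingers":[1,1,1,1,1,1,0,0,0,0,0,0,0,0]}' 20
```

```text
t: 3.35
position: [0.5351, -0.0103, 0.2824]
ee_rot: [[-1.0, 0.002, 0.001], [0.002, 1.0, 0.0], [-0.001, 0.0, -1.0]]
wrist_force: [-0.6, 2.4, 5.0]
opening: 0.0273
grip_force: 22.8
```

```bash
python3 -m inch '{"translation":[[0,0,-1],[0,0,-2.5],[0,0,-5],[0,0,-8],[0,0,-10],[0,0,-10],[0,0,-10]],"spin":[0,0,0,0,0,0,0],"fingers":[0,0,0,0,0,0,0]}'
python3 - <<'E'
from h import *
c=manip.camera_info("scene");p,d=manip.camera("scene");np.savez("s1.npz",p=p,d=d);cv2.imwrite("pics/s1.png",cv2.resize(p[90:290,150:350],None,fx=3,fy=3))
E
```

```text
t: 4.05
position: [0.5349, -0.0106, 0.3814]
ee_rot: [[-1.0, 0.002, -0.001], [0.002, 1.0, -0.0], [0.001, -0.0, -1.0]]
wrist_force: [0.7, -0.4, -4.2]
opening: 0.0271
grip_force: 22.2
```

View pics/s1.png

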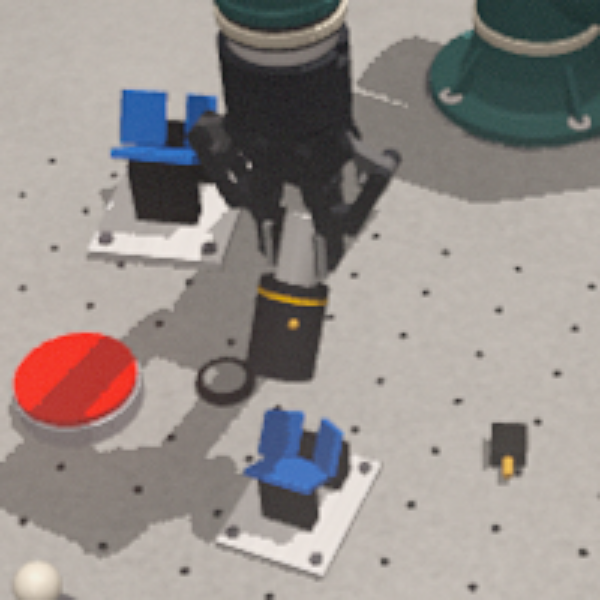

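The barrel is out of the cradle, gripped at the neck (crop 300,240), with the mouth at (283,375); the spacer is still inside. Now I'll measure its lean from the depth.

```bash
cat >> h.py <<'E'
def lean(name="scene",gx=None,gy=None,gz=None,x0=None):
    "barrel body lean from its camera-side generator: dark/yellow points below the grip"
    s=manip.get_state();P=np.array(s["position"]);c=manip.camera_info(name);p,d=manip.camera(name)
    X=cloud(c,d).reshape(-1,3);g=P-[0,0,.155]
    m=(d.ravel()>0)&(np.abs(X[:,1]-g[1])<.006)&(np.abs(X[:,0]-g[0]-.03)<.07)&(X[:,2]<g[2]-.028)&(X[:,2]>g[2]-.105)&(X[:,2]>.032)
    q=X[m];
    if len(q)<8: print("few",len(q));return
    for _ in range(3):
        f=np.polyfit(q[:,2],q[:,0],1);r=q[:,0]-np.polyval(f,q[:,2]);k=abs(r)<max(.002,1.5*r.std());q=q[k]
    print("n",len(q),"lean deg",np.degrees(np.arctan(-f[0])).round(1),"z",q[:,2].min().round(4),q[:,2].max().round(4),"grip z",g[2].round(4),"rms",r.std().round(4));return p,d
E
python3 -c "
from h import *
lean()"
```

```text
n 92 lean deg 34.3 z 0.1655 0.197 grip z 0.2251 rms 0.0011
```

Gravity hasn't pivoted it; it still leans 34°. I'll right it by pressing the lower rim of the mouth against the near edge of the knock block. First I'll check clearances there.

```bash
python3 - <<'E'
from h import *
for n in("scene","top"):
    z=np.load(n+"0.npz");X=cloud(manip.camera_info(n),z["d"]).reshape(-1,3);X=X[z["d"].ravel()>0]
    for nm,(x0,x1,y0,y1,zz) in dict(bigcradle=(.2,.47,-.4,-.15,.02),cap=(.4,.6,-.16,-.08,.005),blk=(.46,.6,-.29,-.16,.015),plate=(.4,.58,.18,.33,.02)).items():
        q=X[(X[:,0]>x0)&(X[:,0]<x1)&(X[:,1]>y0)&(X[:,1]<y1)&(X[:,2]>zz)&(X[:,2]<.2)]
        if len(q): print(n,nm,len(q),np.percentile(q,1,axis=0).round(3),np.percentile(q,99,axis=0).round(3))
E
```

```text
scene bigcradle 1189 [ 0.241 -0.294  0.022] [ 0.344 -0.212  0.109]
scene cap 232 [ 0.458 -0.138  0.005] [ 0.504 -0.094  0.012]
scene blk 1166 [ 0.491 -0.263  0.016] [ 0.583 -0.17   0.033]
scene plate 1433 [0.451 0.212 0.021] [0.57  0.323 0.043]
top bigcradle 1538 [ 0.237 -0.295  0.025] [ 0.341 -0.212  0.112]
top cap 298 [ 0.421 -0.15   0.005] [ 0.589 -0.09   0.015]
top blk 1203 [ 0.485 -0.264  0.018] [ 0.577 -0.171  0.035]
top plate 1180 [0.444 0.21  0.022] [0.565 0.318 0.045]
```

```bash
python3 -m inch '{"translation":[[2,-4,0],[4,-8,0],[6,-12,0],[8,-16,0],[9.7,-20,0],[9.7,-20.6,0],[9.7,-20.6,0],[9.7,-20.6,4],[9.7,-20.6,8],[9.7,-20.6,10.5],[9.7,-20.6,11.3],[9.7,-20.6,11.3],[9.7,-20.6,11.3]],"spin":[0,0,0,0,0,0,0,0,0,0,0,0,0],"fingers":[0,0,0,0,0,0,0,0,0,0,0,0,0]}'
python3 -c "
from h import *
p,d=lean()
cv2.imwrite('pics/s2.png',cv2.resize(p[100:260,120:280],None,fx=3.5,fy=3.5))"
```

```text
t: 5.45
position: [0.4385, -0.2159, 0.2701]
ee_rot: [[-1.0, 0.001, 0.002], [0.001, 1.0, -0.001], [-0.002, -0.001, -1.0]]
wrist_force: [-0.3, 0.6, -3.4]
opening: 0.0269
grip_force: 22.2
n 66 lean deg 33.7 z 0.0324 0.0871 grip z 0.1151 rms 0.0021
```

```bash
python3 -m inch '{"translation":[[-0.25,0,0.35],[-0.46,0,0.65],[-0.7,0,0.6],[-1.0,0,0.5],[-1.3,0,0.4],[-1.6,0,0.3],[-1.9,0,0.2],[-1.9,0,0.2]],"spin":[0,0,0,0,0,0,0,0],"fingers":[0,0,0,0,0,0,0,0]}'
python3 -c "
from h import *
p,d=lean()
cv2.imwrite('pics/s3.png',cv2.resize(p[100:260,120:280],None,fx=3.5,fy=3.5))"
```

```text
t: 6.3
position: [0.4567, -0.2164, 0.267]
ee_rot: [[-1.0, 0.002, -0.001], [0.002, 1.0, -0.0], [0.001, -0.0, -1.0]]
wrist_force: [-2.9, -0.4, -2.1]
opening: 0.0278
grip_force: 22.6
n 62 lean deg 30.3 z 0.0323 0.0832 grip z 0.112 rms 0.0014
```

View pics/s3.png

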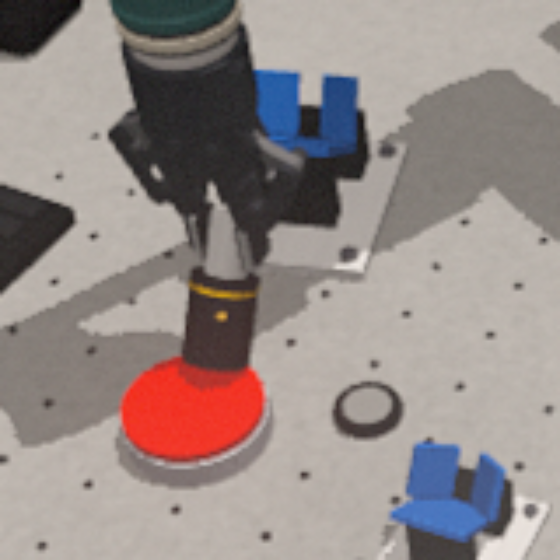

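The mouth rim bears on the block's near edge (crop 215,360), forces are light, and the barrel is righting. Carrying on.

```bash
python3 -m inch '{"translation":[[-0.3,0,-0.1],[-0.6,0,-0.2],[-0.9,0,-0.25],[-1.2,0,-0.3],[-1.5,0,-0.33],[-1.8,0,-0.35],[-2.1,0,-0.35],[-2.4,0,-0.35],[-2.4,0,-0.35]],"spin":[0,0,0,0,0,0,0,0,0],"fingers":[0,0,0,0,0,0,0,0,0]}'
python3 -c "
from h import *
p,d=lean()
cv2.imwrite('pics/s4.png',cv2.resize(p[100:260,120:280],None,fx=3.5,fy=3.5))"
```

```text
t: 7.25
position: [0.4815, -0.2164, 0.2716]
ee_rot: [[-1.0, 0.002, 0.003], [0.002, 1.0, -0.001], [-0.003, -0.001, -1.0]]
wrist_force: [-3.6, -0.5, 5.7]
opening: 0.0275
grip_force: 24.4
n 75 lean deg 16.5 z 0.0392 0.0882 grip z 0.1166 rms 0.0015
```

```bash
python3 -m inch '{"translation":[[-0.3,0,-0.05],[-0.6,0,-0.1],[-0.9,0,-0.1],[-1.2,0,-0.1],[-1.5,0,-0.1],[-1.8,0,-0.05],[-2.1,0,0],[-2.1,0,0]],"spin":[0,0,0,0,0,0,0,0],"fingers":[0,0,0,0,0,0,0,0]}'
python3 -c "
from h import *
p,d=lean()
cv2.imwrite('pics/s5.png',cv2.resize(p[100:260,120:280],None,fx=3.5,fy=3.5))"
```

```text
t: 8.1
position: [0.5024, -0.2165, 0.2706]
ee_rot: [[-1.0, 0.002, 0.002], [0.002, 1.0, -0.0], [-0.002, -0.0, -1.0]]
wrist_force: [-3.2, 1.0, 5.3]
opening: 0.0274
grip_force: 25.5
n 73 lean deg 4.0 z 0.033 0.087 grip z 0.1156 rms 0.0011
```

```bash
python3 -m inch '{"translation":[[0,0,-1],[-1.5,0,-1],[-3.1,0,-1],[-3.1,0,-1],[-3.1,0,-0.5],[-3.1,0,-0.1],[-3.1,0,0.1],[-3.1,0,0.3],[-3.1,0,0.4],[-3.1,0,0.4]],"spin":[0,0,0,0,0,0,0,0,0,0],"fingers":[0,0,0,0,0,0,0,0,0,0]}'
python3 -c "
from h import *
p,d=lean()"
```

```text
t: 9.15
position: [0.5333, -0.2162, 0.2706]
ee_rot: [[-1.0, 0.002, 0.007], [0.002, 1.0, -0.001], [-0.007, -0.001, -1.0]]
wrist_force: [0.0, 3.6, 11.3]
opening: 0.027
grip_force: 26.5
n 67 lean deg 3.0 z 0.033 0.0863 grip z 0.1156 rms 0.0012
```

```bash
python3 -m inch '{"translation":[[0,0,0],[0,0,0],[0,0,-2],[0,0,-5.4],[0,0,-5.4],[0,0,-5.4],[0,0,-5.4],[0,0,-5.4]],"spin":[0,0,0,0,0,0,0,0],"fingers":[0,0,0,0,0,0,0,0]}' 50 && python3 -m inch '{"translation":[[0,0,2.5],[0,0,5.1],[0,0,5.3],[0,0,5.3],[0,0,5.0],[0,0,4.2],[0,0,3.2],[0,0,3.2],[0,0,3.2],[0,0,3.2]],"spin":[0,0,0,0,0,0,0,0,0,0],"fingers":[0,0,0,0,0,0,0,0,0,0]}'
python3 -c "
from h import *
p,d=lean()"
```

```text
t: 10.0
position: [0.5321, -0.2162, 0.3175]
ee_rot: [[-1.0, 0.002, -0.004], [0.002, 1.0, 0.002], [0.004, 0.002, -1.0]]
wrist_force: [0.3, -1.2, -3.0]
opening: 0.027
grip_force: 50.1
t: 11.0
position: [0.5325, -0.2164, 0.2882]
ee_rot: [[-1.0, 0.002, -0.0], [0.002, 1.0, 0.0], [0.0, 0.0, -1.0]]
wrist_force: [-0.9, 0.0, -2.4]
opening: 0.0266
grip_force: 50.3
n 71 lean deg -4.6 z 0.0321 0.1046 grip z 0.1332 rms 0.0016
```

```bash
python3 -c "
from h import *
f=[]
for _ in range(8): manip.camera('top'); f.append(manip.get_state()['wrist_force'])
print(np.mean(f,0),np.std(f,0))
p,d=manip.camera('scene');cv2.imwrite('pics/s6.png',cv2.resize(p[150:250,140:240],None,fx=6,fy=6,interpolation=cv2.INTER_CUBIC))"
```

```text
[ 0.30790738 -0.02527225 -2.43856732] [0.4979948  0.44683902 0.27072914]
```

View pics/s6.png

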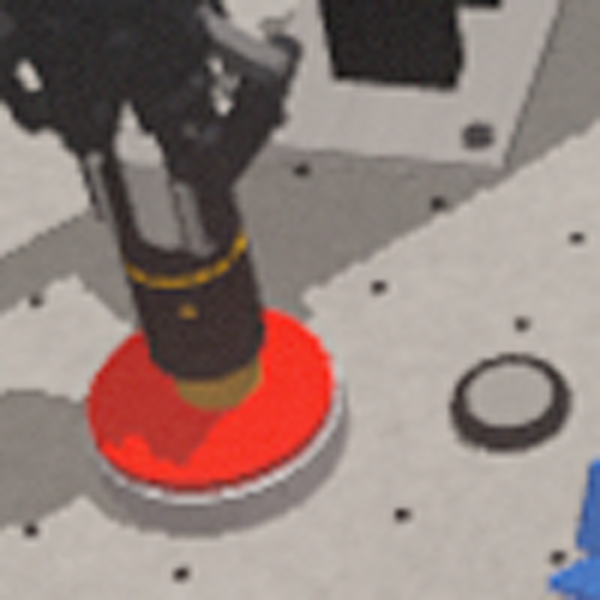

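The brass spacer (crop 220,390) stands on the red block under the barrel, which is 17 mm up. One rap freed it. Lifting straight off.

```bash
python3 -m inch '{"translation":[[0,0,-0.4],[0,0,-0.8],[0,0,-1.2],[0,0,-1.6],[0,0,-2.4],[0,0,-4],[0,0,-7],[0,0,-10],[0,0,-10],[0,0,-10]],"spin":[0,0,0,0,0,0,0,0,0,0],"fingers":[0,0,0,0,0,0,0,0,0,0]}'
python3 - <<'E'
from h import *
p,d=lean()
c=manip.camera_info("scene");X=cloud(c,d);hsv=cv2.cvtColor(p,cv2.COLOR_BGR2HSV).astype(int)
m=(hsv[...,0]>12)&(hsv[...,0]<32)&(hsv[...,1]>90)&(abs(X[...,0]-.53)<.06)&(abs(X[...,1]+.216)<.06)&(X[...,2]<.08)&(d>0)
q=X[m];print("brass",m.sum(),np.argwhere(m).mean(0)[::-1],q.min(0).round(4),q.max(0).round(4))
t=q[q[:,2]>.051];print("top",len(t),t.mean(0).round(4),t.min(0).round(4),t.max(0).round(4))
E
```

```text
t: 12.5
position: [0.5326, -0.2164, 0.389]
ee_rot: [[-1.0, 0.002, 0.002], [0.002, 1.0, -0.001], [-0.002, -0.001, -1.0]]
wrist_force: [-0.5, 0.0, -2.7]
opening: 0.0268
grip_force: 50.5
n 81 lean deg 0.1 z 0.1547 0.2048 grip z 0.234 rms 0.0009
brass 194 [175.02061856 208.90206186] [ 4.714e-01 -2.657e-01  4.000e-04] [ 0.5487 -0.201   0.0572]
top 115 [ 0.5304 -0.2169  0.0538] [ 0.514  -0.2336  0.051 ] [ 0.5466 -0.2012  0.0572]
```

```bash
python3 -m inch '{"translation":[[-0.6,4,0],[-1.2,8,0],[-1.9,12,0],[-2.6,16,0],[-3.3,19.5,0],[-3.3,20.6,0],[-3.3,20.6,0],[-3.3,20.6,0],[-3.3,20.6,0]],"spin":[0,0,0,0,0,0,0,0,0],"fingers":[0,0,0,0,0,0,0,0,0]}'
python3 - <<'E'
from h import *
p,d=lean();c=manip.camera_info("scene");X=cloud(c,d);P=np.array(manip.get_state()["position"])
V=p.max(2);m=(abs(X[...,0]-P[0]-.02)<.02)&(abs(X[...,1]-P[1])<.03)&(X[...,2]>.10)&(X[...,2]<P[2]-.15)&(d>0)
front=X[m];mid=front[abs(front[:,1]-P[1])<.005]
print("P",P,"front x max",np.percentile(front[:,0],95).round(4),"mouth z",np.sort(mid[:,2])[:6].round(4))
b=front[(front[:,2]<P[2]-.18)];
for z0 in np.arange(P[2]-.235,P[2]-.16,.01):
    q=front[abs(front[:,2]-z0)<.004]
    if len(q):print(round(z0,3),"y",q[:,1].min().round(4),q[:,1].max().round(4),"x",q[:,0].max().round(4))
ov=p[110:260,190:310];cv2.imwrite('pics/s7.png',cv2.resize(ov,None,fx=4,fy=4,interpolation=cv2.INTER_CUBIC))
E
```

```text
t: 13.45
position: [0.5659, -0.0119, 0.3875]
ee_rot: [[-1.0, 0.004, -0.001], [0.004, 1.0, -0.001], [0.001, -0.001, -1.0]]
wrist_force: [0.5, -0.5, -2.1]
opening: 0.0268
grip_force: 50.5
n 100 lean deg -0.3 z 0.1508 0.2033 grip z 0.2325 rms 0.0009
P [ 0.56593334 -0.01191983  0.38779701] front x max 0.5849 mouth z [0.1508 0.1522 0.1529 0.1541 0.1548 0.1548]
0.153 y -0.032 0.0083 x 0.5851
0.163 y -0.0342 0.0093 x 0.5858
0.173 y -0.0313 0.0094 x 0.5863
0.183 y -0.0291 0.01 x 0.586
0.193 y -0.0329 0.0097 x 0.5861
0.203 y -0.0344 0.0093 x 0.5863
0.213 y -0.0343 0.0104 x 0.5852
0.223 y -0.0399 0.0126 x 0.579
```

View pics/s7.png

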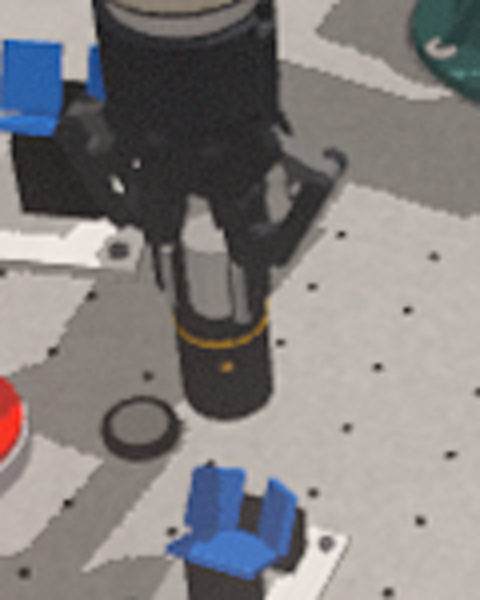

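```bash
python3 - <<'E'
from h import *
c=manip.camera_info("scene");u=np.array([.819,0,.574]);a=np.array([-.574,0,.819])
z=np.load("scene0.npz");X=cloud(c,z["d"]).reshape(-1,3);X=X[z["d"].ravel()>0]
q=X[(abs(X[:,1]+.010)<.004)&(X[:,2]>.06)&(X[:,2]<.14)&(abs(X[:,0]-.57)<.06)];s=q@a
S=np.array([.5838,0,.055])
for t in np.arange(.01,.1,.01):
    k=abs(s-S@a-t)<.004
    if k.any(): print("seated t",round(t,3),k.sum(),"u off",(np.median(q[k]@u)-S@u).round(4))
p,d=manip.camera("scene");X=cloud(c,d).reshape(-1,3);X=X[d.ravel()>0];P=np.array(manip.get_state()["position"])
q=X[(abs(X[:,1]-P[1])<.004)&(X[:,2]>.15)&(X[:,2]<.205)&(abs(X[:,0]-.57)<.05)];print("now front-x minus P.x",np.median(q[:,0]-P[0]).round(4),np.percentile(q[:,0]-P[0],[10,90]).round(4))
E
```

```text
seated t 0.01 13 u off 0.0233
seated t 0.02 16 u off 0.0239
seated t 0.03 12 u off 0.0229
seated t 0.04 15 u off 0.0238
seated t 0.05 13 u off 0.0227
seated t 0.06 18 u off 0.0216
seated t 0.07 14 u off 0.0147
seated t 0.08 15 u off 0.0143
seated t 0.09 13 u off 0.0137
now front-x minus P.x 0.0186 [0.0171 0.0197]
```

Barrel hangs upright above the cradle (mouth at crop 228,410), sitting about 4 mm toward -x in the pads. Descending inside the V, then I'll tip it against the V's upper end.

```bash
python3 -m inch '{"translation":[[-0.9,0.1,0],[-0.9,0.1,3],[-0.9,0.1,6],[-0.9,0.1,7.5],[-0.9,0.1,8.1],[-0.9,0.1,8.4],[-0.9,0.1,8.4],[-0.9,0.1,8.4]],"spin":[0,0,0,0,0,0,0,0],"fingers":[0,0,0,0,0,0,0,0]}' 20
python3 -c "
from h import *
lean()"
```

```text
t: 14.35
position: [0.5754, -0.0096, 0.3056]
ee_rot: [[-1.0, 0.002, 0.002], [0.002, 1.0, -0.0], [-0.002, -0.0, -1.0]]
wrist_force: [0.3, -0.5, -1.9]
opening: 0.0271
grip_force: 50.7
n 87 lean deg 2.7 z 0.0479 0.1221 grip z 0.1506 rms 0.0014
```

```bash
python3 -m inch '{"translation":[[0.4,0,0.1],[0.8,0,0.25],[1.2,0,0.45],[1.6,0,0.6],[1.9,0,0.73],[2.2,0,0.9],[2.2,0,0.9]],"spin":[0,0,0,0,0,0,0],"fingers":[0,0,0,0,0,0,0]}' 20
python3 -c "
from h import *
p,d=lean()
cv2.imwrite('pics/s8.png',cv2.resize(p[110:290,190:310],None,fx=4,fy=3.3,interpolation=cv2.INTER_CUBIC))"
```

```text
t: 15.1
position: [0.5576, -0.0096, 0.3052]
ee_rot: [[-1.0, 0.002, 0.03], [0.002, 1.0, -0.002], [-0.03, -0.002, -1.0]]
wrist_force: [11.5, -1.2, 13.5]
opening: 0.0269
grip_force: 59.6
n 108 lean deg 9.3 z 0.0457 0.1215 grip z 0.1502 rms 0.0015
```

```bash
python3 -m inch '{"translation":[[0.2,0,-0.5],[0.4,0,-0.5],[0.4,0,-0.5]],"spin":[0,0,0],"fingers":[0.28,0.28,0.28]}' 20
python3 -c "
from h import *
p,d=lean()"
```

```text
t: 15.45
position: [0.5521, -0.0096, 0.3064]
ee_rot: [[-1.0, 0.002, 0.02], [0.002, 1.0, -0.001], [-0.02, -0.001, -1.0]]
wrist_force: [9.0, -0.8, 6.7]
opening: 0.0269
grip_force: 55.5
n 105 lean deg 11.9 z 0.0483 0.1234 grip z 0.1514 rms 0.0016
```

```bash
python3 -m inch '{"translation":[[0.3,0,0],[0.6,0,0.1],[0.9,0,0.3],[1.2,0,0.5],[1.2,0,0.5]],"spin":[0,0,0,0,0],"fingers":[0.28,0.28,0.28,0.28,0.28]}' 20
python3 -c "
from h import *
p,d=lean()
cv2.imwrite('pics/s8.png',cv2.resize(p[110:290,190:310],None,fx=4,fy=3.3,interpolation=cv2.INTER_CUBIC))"
```

```text
t: 16.0
position: [0.5407, -0.0096, 0.3042]
ee_rot: [[-1.0, 0.002, 0.026], [0.002, 1.0, -0.002], [-0.026, -0.002, -1.0]]
wrist_force: [7.4, -0.8, 13.4]
opening: 0.0269
grip_force: 57.9
n 109 lean deg 16.3 z 0.0447 0.1205 grip z 0.1492 rms 0.0019
```

View pics/s8.png

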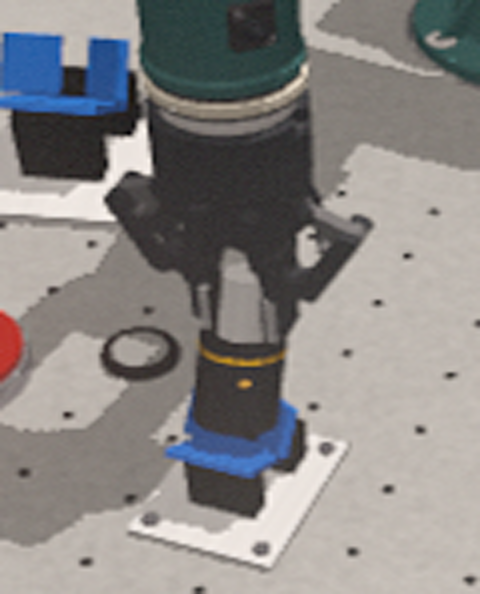

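```bash
python3 -m inch '{"translation":[[0,0,0.3],[0,0,0.6],[0,0,0.9],[0,0,0.9]],"spin":[0,0,0,0],"fingers":[0.28,0.28,0.28,0.28]}' 20
python3 - <<'E'
from h import *
s=manip.get_state();p,d=manip.camera("scene");c=manip.camera_info("scene");X=cloud(c,d).reshape(-1,3);X=X[d.ravel()>0]
q=X[(abs(X[:,1]+.0096)<.005)&(X[:,2]>.06)&(X[:,2]<.135)&(abs(X[:,0]-.57)<.05)]
f=np.polyfit(q[:,2],q[:,0],1)
for _ in range(4):
    k=abs(q[:,0]-np.polyval(f,q[:,2]))<.003;f=np.polyfit(q[k][:,2],q[k][:,0],1)
th=np.arctan(-f[0]);u=np.array([np.cos(th),np.sin(th)]);a=np.array([-np.sin(th),np.cos(th)])
g=np.array([s["position"][0],s["position"][2]])+.155*np.array([s["ee_rot"][0][2],s["ee_rot"][2][2]]);pt=np.array([np.polyval(f,.1),.1])
print("lean",np.degrees(th).round(1),k.sum(),"z",q[k][:,2].min(),q[k][:,2].max(),"axis offset of grip from axis (u)",((g-pt)@u+.023).round(4),"g",g.round(4))
r=q[k][:,[0,2]]@a;print("lowest/highest body pts along axis rel grip",(r.min()-g@a).round(4),(r.max()-g@a).round(4))
E
```

```text
t: 16.45
position: [0.5422, -0.0096, 0.2985]
ee_rot: [[-0.999, 0.002, 0.033], [0.002, 1.0, -0.002], [-0.033, -0.002, -0.999]]
wrist_force: [9.2, 0.5, 20.3]
opening: 0.0268
grip_force: 59.3
lean 20.5 118 z 0.06413638678969591 0.1333591113500272 axis offset of grip from axis (u) 0.0021 g [0.5474 0.1435]
lowest/highest body pts along axis rel grip -0.092 -0.0192
```

```bash
python3 -m inch '{"translation":[[0.2,0,0.3],[0.4,0,0.6],[0.6,0,0.9],[0.7,0,1.1],[0.7,0,1.1]],"spin":[0,0,0,0,0],"fingers":[0.28,0.28,0.28,0.28,0.28]}' 20
cat > fit.py <<'E'
from h import *
s=manip.get_state();p,d=manip.camera("scene");c=manip.camera_info("scene");X=cloud(c,d).reshape(-1,3);X=X[d.ravel()>0]
q=X[(abs(X[:,1]+.0096)<.005)&(X[:,2]>.075)&(X[:,2]<.12)&(abs(X[:,0]-.57)<.05)]
f=np.polyfit(q[:,2],q[:,0],1)
for _ in range(4):
    k=abs(q[:,0]-np.polyval(f,q[:,2]))<.003;f=np.polyfit(q[k][:,2],q[k][:,0],1)
th=np.arctan(-f[0]);print("lean",np.degrees(th).round(1),k.sum(),"axis x at z=.1:",(np.polyval(f,.1)-.023/np.cos(th)).round(4),"seated .552")
E
python3 fit.py
```

```text
t: 17.0
position: [0.5327, -0.0096, 0.2822]
ee_rot: [[-1.0, 0.002, 0.018], [0.002, 1.0, -0.002], [-0.018, -0.002, -1.0]]
wrist_force: [2.5, -0.9, 11.0]
opening: 0.0267
grip_force: 52.5
lean 34.0 102 axis x at z=.1: 0.5528 seated .552
```

```bash
python3 -m inch '{"translation":[[-0.1,0,-0.1],[-0.1,0,-0.2],[-0.1,0,-0.2],[-0.1,0,-0.2],[-0.1,0,-0.2],[-0.1,0,-0.2],[-0.1,0,-0.2],[-0.1,0,-0.2],[-0.1,0,-0.2],[-0.1,0,-0.2]],"spin":[0,0,0,0,0,0,0,0,0,0],"fingers":[0.28,0.28,0.34,0.36,0.4,0.5,0.7,0.9,1,1]}' 20
python3 fit.py
```

```text
t: 18.05
position: [0.5311, -0.0094, 0.2771]
ee_rot: [[-1.0, 0.002, -0.0], [0.002, 1.0, 0.0], [0.0, 0.0, -1.0]]
wrist_force: [-0.5, -0.1, 0.3]
opening: 0.0854
grip_force: 0.0
lean 39.8 107 axis x at z=.1: 0.5499 seated .552
```

```bash
python3 -m inch '{"translation":[[0,0,-1],[0,0,-4],[0,0,-8],[0,0,-12],[0,0,-12],[0,0,-12]],"spin":[0,0,0,0,0,0],"fingers":[1,1,1,1,1,1]}'
python3 fit.py
python3 - <<'E'
from h import *
c=manip.camera_info("scene");a=np.array([-.574,0,.819])
def A(d):
    X=cloud(c,d).reshape(-1,3);X=X[d.ravel()>0];q=X[(abs(X[:,1]+.0096)<.005)&(X[:,2]>.075)&(X[:,2]<.12)&(abs(X[:,0]-.57)<.05)]
    f=np.polyfit(q[:,2],q[:,0],1)
    for _ in range(4):
        k=abs(q[:,0]-np.polyval(f,q[:,2]))<.003;f=np.polyfit(q[k][:,2],q[k][:,0],1)
    h=X[(X[:,2]>.12)&(abs(X[:,0]-.54)<.06)&(abs(X[:,1]+.01)<.03)]
    print(np.degrees(np.arctan(-f[0])),np.polyval(f,.1),"top",np.percentile(h@a,98)-np.array([.5838,0,.055])@a,h.max(0))
z=np.load("scene0.npz");A(z["d"]);p,d=manip.camera("scene");A(d)
b=z["p"][185:285,205:295];cv2.imwrite("pics/cmp.png",cv2.resize(np.hstack([b,p[185:285,205:295]]),None,fx=4,fy=4,interpolation=cv2.INTER_CUBIC))
E
```

```text
t: 18.7
position: [0.5311, -0.0094, 0.3995]
ee_rot: [[-1.0, 0.002, 0.004], [0.002, 1.0, -0.0], [-0.004, -0.0, -1.0]]
wrist_force: [-0.8, 0.4, -0.3]
opening: 0.0855
grip_force: 0.0
lean 39.0 99 axis x at z=.1: 0.5506 seated .552
36.08591778271595 0.5802795736655271 top 0.10365599179115381 [0.55865244 0.00346292 0.14677951]
37.87600716685712 0.58030650271868 top 0.42049852424851486 [0.57640204 0.01998527 0.56543813]
```

View pics/cmp.png

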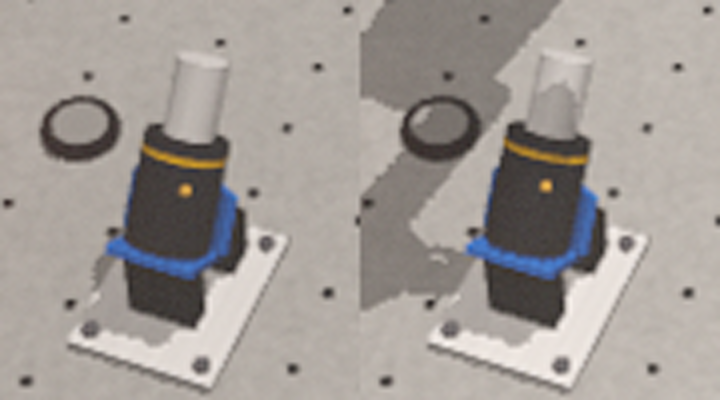

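The before/after pair matches in attitude, but the yellow dot and neck top sit about 1 px (≈2 mm) higher than before, so the mouth may not be quite on the foot plate. Measuring with the wrist camera as I did at first.

```bash
python3 -m inch '{"translation":[[-0.8,0,-0.5],[-0.8,0,-0.5],[-0.8,0,-0.5],[-0.8,0,-0.5]],"spin":[0,0,0,0],"fingers":[1,1,1,1]}'
python3 - <<'E'
from h import *
a=np.array([-.574,0,.819]);u=np.array([.819,0,.574])
c=manip.camera_info("wrist");p,d=manip.camera("wrist");X=cloud(c,d)
Q=X.reshape(-1,3)[d.ravel()>0];hi=Q[(Q[:,2]>.1)&(Q[:,2]<.17)&(abs(Q[:,0]-.54)<.06)&(abs(Q[:,1]+.01)<.04)]
m=np.median((hi@a)[(hi@a)>np.percentile(hi@a,80)]);f=hi[abs(hi@a-m)<.002]
print("m",m,"before -.1851..; face",len(f),f[:,1].min(),f[:,1].max(),(f@u).min(),(f@u).max())
top=f.mean(0);n=np.linalg.svd(f-top,full_matrices=False)[2][2];print("normal lean",np.degrees(np.arctan2(abs(n[0]),abs(n[2]))),"ymean",top)
z=np.load("w1.npz")
S=[]
for n_ in("scene0","now"):
    if n_=="now": pp,dd=manip.camera("scene")
    else: dd=np.load("scene0.npz")["d"]
    X=cloud(manip.camera_info("scene"),dd).reshape(-1,3);X=X[dd.ravel()>0]
    h=X[(X[:,2]>.12)&(X[:,2]<.17)&(abs(X[:,0]-.54)<.05)&(abs(X[:,1]+.01)<.03)];t=h@a
    print(n_,len(h),np.percentile(t,[50,90,95,99]).round(4),"zmax",np.percentile(h[:,2],[95,99]).round(4))
E
```

```text
t: 19.2
position: [0.5391, -0.0094, 0.4016]
ee_rot: [[-1.0, 0.002, -0.001], [0.002, 1.0, 0.0], [0.001, 0.0, -1.0]]
wrist_force: [0.9, -0.4, 0.3]
opening: 0.0854
grip_force: 0.0
m -0.18398742475829932 before -.1851..; face 917 -0.021106708669395666 0.005235340356267047 0.49170361877850627 0.5193827872305649
normal lean 38.07247136813703 ymean [ 0.52037213 -0.00792043  0.13951591]
scene0 227 [-0.2003 -0.1872 -0.1867 -0.1863] zmax [0.1452 0.1464]
now 217 [-0.1997 -0.1865 -0.1856 -0.185 ] zmax [0.1446 0.1457]
```

The neck has tipped about 3.8° past its seat, pivoting on the V's end (the springy release pushed it). I'll regrip lightly, swing it back and press it home.

```bash
python3 -m inch '{"translation":[[0.8,0,4],[0.8,0,8],[0.8,0,10.5],[0.8,0,11.8],[0.8,0,12.2],[0.8,0,12.2],[0.8,0,12.2],[0.8,0,12.2],[0.8,0,12.2],[0.8,0,12.2],[0.8,0,12.2],[0.8,0,12.2],[0.8,0,12.2]],"spin":[0,0,0,0,0,0,0,0,0,0,0,0,0],"fingers":[1,1,1,1,1,1,0,0,0,0,0,0,0]}' 20 && python3 -m inch '{"translation":[[-0.15,0,0],[-0.3,0,0],[-0.4,0,0.1],[-0.5,0,0.2],[-0.5,0,0.2],[-0.5,0,0.2]],"spin":[0,0,0,0,0,0],"fingers":[0,0,0,0,0,0]}'
```

```text
t: 20.6
position: [0.5312, -0.0095, 0.281]
ee_rot: [[-1.0, 0.002, 0.001], [0.002, 1.0, -0.0], [-0.001, -0.0, -1.0]]
wrist_force: [-1.6, -0.7, 4.3]
opening: 0.0276
grip_force: 22.2
t: 21.2
position: [0.535, -0.0095, 0.2816]
ee_rot: [[-1.0, 0.002, -0.002], [0.002, 1.0, -0.001], [0.002, -0.001, -1.0]]
wrist_force: [-11.1, 0.4, 17.7]
opening: 0.0275
grip_force: 23.9
```

```bash
python3 fit.py; python3 fit.py
```

```text
lean 37.8 112 axis x at z=.1: 0.5522 seated .552
lean 37.7 104 axis x at z=.1: 0.5521 seated .552
```

```bash
python3 -m inch '{"translation":[[0.1,0,-0.2],[0.15,0,-0.3],[0.15,0,-0.3],[0.15,0,-0.3]],"spin":[0,0,0,0],"fingers":[0,0,0,0]}'; python3 fit.py; python3 fit.py
```

```text
t: 21.7
position: [0.5343, -0.0096, 0.2816]
ee_rot: [[-1.0, 0.002, -0.001], [0.002, 1.0, -0.0], [0.001, -0.0, -1.0]]
wrist_force: [-3.6, -1.1, 7.1]
opening: 0.0272
grip_force: 22.7
lean 36.6 102 axis x at z=.1: 0.5524 seated .552
lean 38.0 106 axis x at z=.1: 0.5523 seated .552
```

```bash
python3 -m inch '{"translation":[[0,0,0],[0,0,0],[0,0,0],[0,0,0],[0,0,0],[0,0,0],[0,0,-1],[0,0,-4],[0,0,-8],[-0.5,0,-12],[-0.5,0,-12],[-0.5,0,-12],[-0.5,0,-12]],"spin":[0,0,0,0,0,0,0,0,0,0,0,0,0],"fingers":[0.36,0.4,0.5,0.7,1,1,1,1,1,1,1,1,1]}'
cat > face.py <<'E'
from h import *
a=np.array([-.574,0,.819]);u=np.array([.819,0,.574])
c=manip.camera_info("wrist");p,d=manip.camera("wrist");X=cloud(c,d)
Q=X.reshape(-1,3)[d.ravel()>0];hi=Q[(Q[:,2]>.1)&(Q[:,2]<.17)&(abs(Q[:,0]-.54)<.06)&(abs(Q[:,1]+.01)<.04)]
m=np.median((hi@a)[(hi@a)>np.percentile(hi@a,80)]);f=hi[abs(hi@a-m)<.002]
print("m",m.round(4),"(-.185)","u mid",(((f@u).min()+(f@u).max())/2).round(4),"(.5102)","y mid",((f[:,1].min()+f[:,1].max())/2).round(4))
E
python3 face.py; python3 fit.py
```

```text
t: 23.1
position: [0.5393, -0.0094, 0.4002]
ee_rot: [[-1.0, 0.002, -0.002], [0.002, 1.0, 0.0], [0.002, 0.0, -1.0]]
wrist_force: [0.1, 0.0, -0.8]
opening: 0.0853
grip_force: 0.0
m -0.1841 (-.185) u mid 0.5059 (.5102) y mid -0.0075
lean 40.2 109 axis x at z=.1: 0.5494 seated .552
```

It tips back on release, because rim friction holds it where the opening pads leave it. Nudging the neck +x with closed fingertips lets me back off cleanly.

```bash
python3 -m inch '{"translation":[[3,0,0],[5.9,0,0],[5.9,0,0],[5.9,0,4],[5.9,0,8],[5.9,0,10.9],[5.9,0,10.9],[5,0,10.9],[4.4,0,10.9],[4.1,0,10.9],[3.9,0,10.9],[3.7,0,10.9],[3.6,0,10.9],[3.6,0,10.9]],"spin":[0,0,0,0,0,0,0,0,0,0,0,0,0,0],"fingers":[0,0,0,0,0,0,0,0,0,0,0,0,0,0]}' 20; python3 fit.py;python3 fit.py
```

```text
t: 24.6
position: [0.5036, -0.0094, 0.2923]
ee_rot: [[-1.0, 0.002, 0.0], [0.002, 1.0, 0.0], [-0.0, 0.0, -1.0]]
wrist_force: [-0.9, 0.3, 0.4]
opening: -0.0002
grip_force: 0.3
lean 34.7 105 axis x at z=.1: 0.5548 seated .552
lean 35.7 106 axis x at z=.1: 0.554 seated .552
```

```bash
python3 -m inch '{"translation":[[0.1,0,0],[0.2,0,0],[0.3,0,0],[0.5,0,0],[0.8,0,0],[1.5,0,0],[2.5,0,0],[2.5,0,0]],"spin":[0,0,0,0,0,0,0,0],"fingers":[0,0,0,0,0,0,0,0]}'; python3 fit.py;python3 fit.py
```

```text
t: 25.5
position: [0.4773, -0.0092, 0.2921]
ee_rot: [[-1.0, 0.002, -0.001], [0.002, 1.0, 0.0], [0.001, 0.0, -1.0]]
wrist_force: [-0.2, -0.7, 0.6]
opening: 0.0
grip_force: 0.0
lean 37.7 105 axis x at z=.1: 0.5515 seated .552
lean 39.0 112 axis x at z=.1: 0.5504 seated .552
```

```bash
python3 -m inch '{"translation":[[0,0,-4],[0,0,-8],[-3,0,-10.8],[-6.2,0,-10.8],[-6.2,0,-10.8],[-6.2,0,-10.8]],"spin":[0,0,0,0,0,0],"fingers":[1,1,1,1,1,1]}'; python3 face.py; python3 face.py
python3 - <<'E'
from h import *
# same fits on initial and present wrist clouds: face normal, neck & body generators, using each one's own camera pose
def an(c,d,tag):
    X=cloud(c,d).reshape(-1,3);X=X[d.ravel()>0];h=X[(abs(X[:,0]-.54)<.06)&(abs(X[:,1]+.009)<.012)&(X[:,2]>.11)&(X[:,2]<.17)]
    a=np.array([-.574,0,.819]);m=np.median((h@a)[(h@a)>np.percentile(h@a,80)]);f=h[abs(h@a-m)<.004]
    for _ in range(3):
        cc=f.mean(0);n=np.linalg.svd(f-cc,full_matrices=False)[2][2];f=f[abs((f-cc)@n)<.0015]
    print(tag,len(f),"face lean",np.degrees(np.arctan2(abs(n[0]),abs(n[2]))).round(2),"n",n.round(3),cc.round(4))
c=manip.camera_info("wrist");c0=dict(c);c0["eye"]=[.458,-.008,.375];c0["orientation"]=[[.01,.949,.315],[1,-.01,-.002],[.002,.315,-.949]]
an(c0,np.load("w1.npz")["d"],"before");p,d=manip.camera("wrist");an(c,d,"now")
E
```

```text
t: 26.2
position: [0.5408, -0.0095, 0.3993]
ee_rot: [[-1.0, 0.002, -0.002], [0.002, 1.0, 0.0], [0.002, 0.0, -1.0]]
wrist_force: [-0.5, -0.1, -0.1]
opening: 0.0848
grip_force: 0.0
m -0.184 (-.185) u mid 0.5065 (.5102) y mid -0.0076
m -0.1841 (-.185) u mid 0.5065 (.5102) y mid -0.0075
before 851 face lean 34.7 n [ 0.569 -0.012 -0.822] [ 0.5244 -0.0085  0.1414]
now 869 face lean 38.19 n [ 0.618 -0.013 -0.786] [ 0.5206 -0.0084  0.1395]
```

The empty barrel settles each time into the V at about 38° (35° before), mouth on the plate and stable. That is its natural rest unladen, so I accept it and go to the spacer.

```bash
python3 -m inch '{"translation":[[0.2,-4,0],[0.4,-8,0],[0.6,-12,0],[0.8,-16,0],[1,-20,0],[1,-20.7,0],[1,-20.7,0],[1,-20.7,0]],"spin":[0,0,0,0,0,0,0,0],"fingers":[1,1,1,1,1,1,1,1]}'
python3 - <<'E'
from h import *
c=manip.camera_info("wrist");p,d=manip.camera("wrist");X=cloud(c,d);hsv=cv2.cvtColor(p,cv2.COLOR_BGR2HSV).astype(int)
m=(hsv[...,0]>12)&(hsv[...,0]<35)&(hsv[...,1]>80)&(abs(X[...,0]-.53)<.05)&(abs(X[...,1]+.216)<.05)&(X[...,2]>.025)&(d>0)
q=X[m];t=q[q[:,2]>.048];print(m.sum(),len(t),"z",np.percentile(t[:,2],[5,50,95]).round(4),"x",np.percentile(t[:,0],[1,99]).round(4),"y",np.percentile(t[:,1],[1,99]).round(4))
b=t[:,:2].astype(np.float32);print(cv2.minEnclosingCircle(b))
n=np.linalg.svd(t-t.mean(0),full_matrices=False)[2][2];print("normal",n.round(3))
E
```

```text
t: 27.15
position: [0.5298, -0.2156, 0.4002]
ee_rot: [[-1.0, 0.002, -0.0], [0.002, 1.0, 0.001], [0.0, 0.001, -1.0]]
wrist_force: [-0.0, 0.5, -0.2]
opening: 0.0855
grip_force: 0.0
779 736 z [0.0529 0.0543 0.0555] x [0.5102 0.542 ] y [-0.2302 -0.1991]
((0.5236578583717346, -0.21971476078033447), 0.021997040137648582)
normal [-0.22  -0.919 -0.328]
```

```bash
python3 -m inch '{"translation":[[0.2,0,4],[0.2,0,8.5],[0.2,0,13],[0.2,0,16.5],[0.2,0,18.5],[0.2,0,19.2],[0.2,0,19.4],[0.2,0,19.4],[0.2,0,19.4]],"spin":[0,0,0,0,0,0,0,0,0],"fingers":[1,1,1,1,1,1,1,1,1]}' 30 && python3 -m inch '{"translation":[[0,0,0],[0,0,0],[0,0,0],[0,0,0],[0,0,0],[0,0,0],[0,0,0],[0,0,0]],"spin":[0,0,0,0,0,0,0,0],"fingers":[0,0,0,0,0,0,0,0]}' 30
```

```text
t: 28.1
position: [0.5289, -0.2165, 0.2083]
ee_rot: [[-1.0, 0.001, 0.003], [0.001, 1.0, -0.002], [-0.003, -0.002, -1.0]]
wrist_force: [0.2, 0.1, 0.5]
opening: 0.0857
grip_force: 0.0
t: 28.9
position: [0.5283, -0.2165, 0.2067]
ee_rot: [[-1.0, 0.002, 0.001], [0.002, 1.0, -0.0], [-0.001, -0.0, -1.0]]
wrist_force: [0.2, 0.2, 3.1]
opening: 0.0327
grip_force: 30.4
```

```bash
python3 -m inch '{"translation":[[0,0,-0.6],[0,0,-2],[0,0,-5],[0,0,-9],[0,0,-13],[0,0,-17],[0,0,-19],[0.5,4.5,-19],[1,9,-19],[1.5,13.5,-19],[2,18,-19],[2.5,22.5,-19],[3,27,-19],[3.5,31.5,-19],[3.8,36,-19],[3.8,40.5,-19],[3.8,44.5,-19],[3.8,47,-19],[3.8,47.2,-19],[3.8,47.2,-19]],"spin":[0,0,0,0,0,0,0,0,0,0,0,0,0,0,0,0,0,0,0,0],"fingers":[0,0,0,0,0,0,0,0,0,0,0,0,0,0,0,0,0,0,0,0]}'
python3 - <<'E'
from h import *
for n in("top","scene","wrist"):
    c=manip.camera_info(n);p,d=manip.camera(n);X=cloud(c,d);g=cv2.cvtColor(p,cv2.COLOR_BGR2HSV).astype(int)
    cv2.imwrite(f"pics/plate_{n}.png",p)
    m=(abs(X[...,2]-.04)<.012)&(abs(X[...,0]-.49)<.07)&(abs(X[...,1]-.256)<.07)&(d>0)
    m=cv2.morphologyEx(m.astype(np.uint8),cv2.MORPH_OPEN,np.ones((3,3)))
    cs=cv2.findContours(m,0,2)[0]
    if not cs: continue
    cn=max(cs,key=cv2.contourArea);P=np.array([onz(c,*q[0],.04)[:2] for q in cn]).astype(np.float32);print(n,"outer",len(cn),P.min(0),P.max(0),cv2.fitEllipse(P))
    r=X[m>0];print("  z med",np.median(r[:,2]).round(4))
E
```

```text
t: 30.9
position: [0.4908, 0.256, 0.3963]
ee_rot: [[-1.0, 0.001, -0.0], [0.001, 1.0, -0.001], [0.0, -0.001, -1.0]]
wrist_force: [-0.3, -0.2, -1.7]
opening: 0.0328
grip_force: 30.3
top outer 43 [0.46050513 0.20882705] [0.5291336  0.24971169] ((0.49774494767189026, 0.22672387957572937), (0.029856545850634575, 0.07338099926710129), 111.70057678222656)
  z med 0.0397
scene outer 69 [0.448014   0.21125652] [0.5419813  0.30056414] ((0.49615591764450073, 0.25664979219436646), (0.08856536448001862, 0.09373747557401657), 93.57380676269531)
  z med 0.0392
wrist outer 136 [0.4404346  0.21368942] [0.53219134 0.30562425] ((0.48644569516181946, 0.25962033867836), (0.09108788520097733, 0.09127651900053024), 60.489288330078125)
  z med 0.0402
```

View pics/plate_wrist.png

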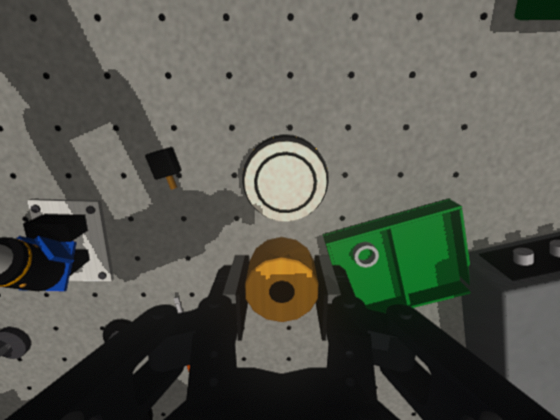

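The wrist view shows the spacer upright in the pads (282,290) and the black circle centred at (285,180). Placing it at (0.489, 0.257).

```bash
python3 -m inch '{"translation":[[0.2,0.1,4],[0.2,0.1,8.5],[0.2,0.1,13],[0.2,0.1,15.5],[0.2,0.1,16.8],[0.2,0.1,17.4],[0.2,0.1,17.6],[0.2,0.1,17.7],[0.2,0.1,17.8],[0.2,0.1,17.8],[0.2,0.1,17.8]],"spin":[0,0,0,0,0,0,0,0,0,0,0],"fingers":[0,0,0,0,0,0,0,0,0,0,0]}'
```

```text
t: 32.15
position: [0.4893, 0.2568, 0.219]
ee_rot: [[-1.0, 0.002, 0.001], [0.002, 1.0, 0.001], [-0.001, 0.001, -1.0]]
wrist_force: [0.4, 0.5, -1.4]
opening: 0.0333
grip_force: 30.3
```

```bash
python3 -m inch '{"translation":[[0,0,0.05],[0,0,0.1],[0,0,0.15],[0,0,0.2],[0,0,0.25],[0,0,0.25]],"spin":[0,0,0,0,0,0],"fingers":[0,0,0,0,0,0]}'
```

```text
t: 32.75
position: [0.4891, 0.2567, 0.2167]
ee_rot: [[-1.0, 0.002, 0.0], [0.002, 1.0, 0.0], [-0.0, 0.0, -1.0]]
wrist_force: [-2.5, -1.3, 4.7]
opening: 0.0328
grip_force: 30.8
```

Contact (about 6 N). Opening gradually and lifting off.

```bash
python3 -m inch '{"translation":[[0,0,-0.05],[0,0,-0.05],[0,0,-0.05],[0,0,-0.05],[0,0,-0.05],[0,0,-0.05],[0,0,-0.05],[0,0,-1],[0,0,-3],[0,0,-7],[0,0,-11],[0,0,-15],[0,0,-18],[0,0,-18],[0,0,-18]],"spin":[0,0,0,0,0,0,0,0,0,0,0,0,0,0,0],"fingers":[0.4,0.43,0.5,0.7,0.9,1,1,1,1,1,1,1,1,1,1]}'
python3 face.py 2>/dev/null; python3 - <<'E'
from h import *
c=manip.camera_info("wrist");p,d=manip.camera("wrist");q,e=manip.camera("scene")
X=cloud(c,d);m=(abs(X[...,0]-.489)<.03)&(abs(X[...,1]-.257)<.03)&(X[...,2]>.055)&(X[...,2]<.08)&(d>0);t=X[m]
print("spacer top",m.sum(),np.percentile(t,[1,50,99],axis=0).round(4))
cv2.imwrite("pics/end.png",np.hstack([cv2.resize(p[100:260,200:360],(400,400)),cv2.resize(q[190:290,220:320],(400,400))]))
E
python3 fit.py
```

```text
t: 34.25
position: [0.489, 0.2566, 0.3973]
ee_rot: [[-1.0, 0.002, 0.003], [0.002, 1.0, 0.001], [-0.003, 0.001, -1.0]]
wrist_force: [-0.2, 0.2, -0.3]
opening: 0.0854
grip_force: 0.0
m -0.2205 (-.185) u mid 0.5059 (.5102) y mid 0.0021
spacer top 901 [[0.4713 0.2423 0.0567]
 [0.4864 0.2582 0.0642]
 [0.5029 0.2741 0.0658]]
lean 39.3 94 axis x at z=.1: 0.5497 seated .552
```

View pics/end.png

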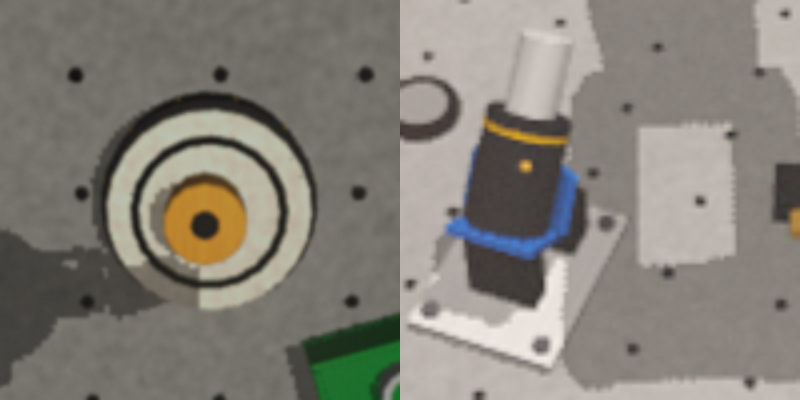

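The picture shows the spacer flat in the black circle (left panel, 205,222) and the barrel in its cradle (right panel, 525,170). The gripper is clear of everything.

```bash
python3 -c "
from cell import manip
print(manip.sign_off())"
```

```text
the job is handed in; nothing more can be done
None
```

I handed the job in at about 34 s: one rap freed the spacer, which now stands inside the black circle, and the empty barrel is back in its cradle, though it rests at about 38° instead of the original 35° because it tipped back each time I reseated it.

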